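# Let the batteries out of the desk dispenser and ease its lid shut

### The job

Press the orange dispenser's lever all the way down with the fingertips and hold it until both batteries have rolled out into its catch tray, then let the lever up slowly so that the linked lid eases shut without slamming. Only push the lever: do not touch or lift the batteries, leave the blue dispenser alone, and do not disturb the other things on the desk.

Things in the scene. Friction and masses are not known exactly. Their poses are not given: they have to be found in the camera images.
- dispenser_orange: Fixed white dispenser with orange lever and lid, 360 x 90 mm. Origin: on the desk under the hopper; own +x runs from lever pad (x -124 mm) to catch tray. Hopper x -50 to 115, 90 mm high; lid on its +x end, 94 mm high shut, 175 raised. Open tray x 120 to 210, walls 57 mm high. A 12 degree ramp runs through both: with the lid up the batteries roll to the tray's far end in about 1 s
- lever_orange (a joint): Angle of the orange lever: 0 at rest (up), grows as its pad is pressed down, 0.35 rad at the stop (fully pressed). Pivot 94 mm behind the pad's centre, 96 mm high: the pad goes down 33 mm, almost straight. A spring pushes the pad up with about 2.5 N at rest and 4 N fully pressed; let go, it snaps up
- lid_orange (a joint): Angle of the orange lid about its hinge, rad: 0 shut, 0.91 fully raised. Linked to the lever: lid angle = 2.6 x lever angle. It stays shut or open only as the lever is held. A lid meeting its seat faster than about 1.5 rad/s slams; 0.8 rad/s is gentle
- pad_orange (a point): Centre of the top face of the orange lever's pad, 34 mm (along the lever) by 36 mm wide, 8 mm thick, with a black rubber facing; about 117 mm above the desk at rest and 85 mm fully pressed
- cell_orange1_mid (a point): Centre of a black C battery with copper band, 26 mm diameter, 50 mm long (across the dispenser), 66 g; starts in the orange dispenser's hopper under the lid, the lower of two
- cell_orange2_mid (a point): Centre of a black C battery with copper band, 26 mm diameter, 50 mm long (across the dispenser), 66 g; starts in the orange dispenser's hopper under the lid, the upper of two
- dispenser_blue: Fixed white dispenser with blue lever and lid, 360 x 90 mm. Origin: on the desk under the hopper; own +x runs from lever pad (x -124 mm) to catch tray. Hopper x -50 to 115, 90 mm high; lid on its +x end, 94 mm high shut, 175 raised. Open tray x 120 to 210, walls 57 mm high. A 12 degree ramp runs through both: with the lid up the batteries roll to the tray's far end in about 1 s
- lever_blue (a joint): Angle of the blue lever: 0 at rest (up), grows as its pad is pressed down, 0.35 rad at the stop (fully pressed). Pivot 94 mm behind the pad's centre, 96 mm high: the pad goes down 33 mm, almost straight. A spring pushes the pad up with about 2.5 N at rest and 4 N fully pressed; let go, it snaps up
- lid_blue (a joint): Angle of the blue lid about its hinge, rad: 0 shut, 0.91 fully raised. Linked to the lever: lid angle = 2.6 x lever angle. It stays shut or open only as the lever is held. A lid meeting its seat faster than about 1.5 rad/s slams; 0.8 rad/s is gentle
- pad_blue (a point): Centre of the top face of the blue lever's pad, 34 mm (along the lever) by 36 mm wide, 8 mm thick, with a black rubber facing; about 117 mm above the desk at rest and 85 mm fully pressed
- cell_blue1_mid (a point): Centre of a black C battery with copper band, 26 mm diameter, 50 mm long (across the dispenser), 66 g; starts in the blue dispenser's hopper under the lid, the lower of two; to be left inside
- cell_blue2_mid (a point): Centre of a black C battery with copper band, 26 mm diameter, 50 mm long (across the dispenser), 66 g; starts in the blue dispenser's hopper under the lid, the upper of two; to be left inside
- mug: white ceramic mug, 76 mm across, 90 mm high; a bystander, loose. Origin: centre of its underside
- stapler: red and black stapler, 130 x 30 mm, 46 mm high; a bystander, loose. Origin: centre of its underside
- tape: yellow roll of tape lying flat, 80 mm across, 19 mm high; a bystander, loose. Origin: centre of its underside
- mouse: white computer mouse, 105 x 60 mm, 32 mm high; a bystander, loose. Origin: centre of its underside
- pen_cup: dark steel cup of pens, 72 mm across, 95 mm high, pens reach 165 mm; a bystander, loose. Origin: centre of its underside
- orchid: small white orchid in a terracotta pot, 72 mm across, 220 mm high; a bystander, loose. Origin: centre of its underside
- photo_frame: small standing wooden photo frame, 130 mm wide, 100 mm high; a bystander, loose. Origin: centre of its underside

How it is judged (in metres and radians):
On the way:
1. the lid is held fully raised by the lever, with both batteries in the catch tray (value of joint lid_orange above 0.75 rad and x of cell_orange1_mid in the frame of dispenser_orange between 0.15 and 0.21 m and z of cell_orange1_mid in the frame of dispenser_orange between 0.012 and 0.05 m and y of cell_orange1_mid in the frame of dispenser_orange between -0.03 and 0.03 m and x of cell_orange2_mid in the frame of dispenser_orange between 0.15 and 0.21 m and z of cell_orange2_mid in the frame of dispenser_orange between 0.012 and 0.05 m and y of cell_orange2_mid in the frame of dispenser_orange between -0.03 and 0.03 m), for 0.2 s.
At the end, for the whole second after the job is handed in: The orange lid is shut (under 0.06 rad) and its lever back up (under 0.03 rad); both of its batteries lie at rest (under 20 mm/s) inside its catch tray (centres more than 150 mm along the dispenser's x from its origin, within the tray's walls, less than 50 mm high) (value of joint lid_orange below 0.06 rad and value of joint lever_orange below 0.03 rad and x of cell_orange1_mid in the frame of dispenser_orange between 0.15 and 0.21 m and z of cell_orange1_mid in the frame of dispenser_orange between 0.012 and 0.05 m and y of cell_orange1_mid in the frame of dispenser_orange between -0.03 and 0.03 m and x of cell_orange2_mid in the frame of dispenser_orange between 0.15 and 0.21 m and z of cell_orange2_mid in the frame of dispenser_orange between 0.012 and 0.05 m and y of cell_orange2_mid in the frame of dispenser_orange between -0.03 and 0.03 m and linear speed of each of cell_orange1, cell_orange2 below 0.02 m/s); the robot touches nothing.
It fails at once if the orange lid slams: faster than 1.5 rad/s towards shut when within 0.12 rad of its seat (value of joint lid_orange below 0.12 rad and velocity of joint lid_orange below -1.5 rad/s).
It fails at once if a battery is touched by the robot (contact force between any of the fingers, the arm and cell_orange1 above 0.3 N or contact force between any of the fingers, the arm and cell_orange2 above 0.3 N or contact force between any of the fingers, the arm and cell_blue1 above 0.3 N or contact force between any of the fingers, the arm and cell_blue2 above 0.3 N).
It fails at once if a battery of the orange dispenser is lifted (height (world z) of any of cell_orange1_mid, cell_orange2_mid above 0.09 m).
It fails at once if the blue dispenser is operated (lever over 0.05 rad) or its batteries move over 15 mm (value of joint lever_blue above 0.05 rad or distance of any of cell_blue1_mid, cell_blue2_mid from where it was at the start of the episode above 0.015 m).
It fails at once if a bystander is moved over 25 mm or tipped over 0.3 rad (distance of any of mug, stapler, tape, mouse, pen_cup, orchid, photo_frame from where it was at the start of the episode above 0.025 m or angle between any of mug, stapler, tape, mouse, pen_cup, orchid, photo_frame's own z axis and vertical above 0.3 rad).
It also fails if it takes over 40 s, if anything falls off the work surface, if the arm or the gripper's body presses on something with over 40 N, if the wrist force passes 120 N, or if a joint passes its speed limit or range.

### The arm

A 6-joint arm with a two-finger parallel gripper is mounted at the origin on the work surface. World frame = base frame: x ahead of the robot, y to its left, z up, the work surface at z = 0. Lengths are in m, angles in degrees, forces in N, time in s.
With the tool pointing down it reaches from about 0.35 to 0.975 m from the base axis. Payload 7.1 kg.
Tool frame: the origin (TCP) lies between the finger pads; the fingertips stand 19 mm ahead of it and the grasp point (between the pads) is the TCP; x points along the fingers, y is the direction in which the jaws open and shut, and the axes are right-handed (so a half turn about x gives the same grasp; the last joint's range is limited). The gripper opens to 88 mm and grips with 3 to 60 N. Pads are 20 mm wide; open, the fingers measure 115 mm over their backs; the gripper's body (75 mm by 178 mm) begins 61 mm behind the grasp point.
Start: joints at [73.109, 24.242, 93.386, -0, 62.372, -1.089], TCP at [0.17, 0.601, 0.242] pointing down, gripper open.
Joint ranges: [-172.04, 172.04], [-51.8, 120.97], [4.93, 147.93], [-75.15, 255.16], [6.16, 154.13], [-145.62, 145.62]. Speed limits (degrees/s): [136.94, 136.94, 172.46, 180, 180, 180].

### API

Orientations are given as a 3x3 rotation matrix whose columns are the frame's x, y, z axes.
In Python, from plant import manip gives the robot as it stands. The module is installed in compiled form; this text tells all that it offers.
- The arm moves only by the tool step_arm, never from a script. Its argument "targets" is a list of rows, each a list of 7 numbers: the shift along the tool's x, y, z in mm, then the turn, a rotation vector about the tool's x, y, z in degrees, then the closure, from 0 (fully open) to 1 (shut). In form: [[tx, ty, tz, ax, ay, az, gripper], ...]. A call has 1 to 5 rows; each row is the pose to reach, as a shift and turn from the pose measured when the call began, along the tool's axes at that moment; what a row does not reach only later rows make up. A row lasts 1/12 s, in which the tool goes at most 41.7 mm and 7.16 degrees, less where a joint would pass 70% of its speed; a pose out of reach is approached as far as the arm can. A call with a gripper value outside its range is refused whole. The fingers move at their own pace and stop on an object; "grip_force" is the grip in N (left out, the last holds). Time passes only in rows, so rows that repeat a pose let the fingers close. It gives the time, the measured TCP pose, the force and the opening at its end, in the units of the state.
- manip.sense(): the state, without advancing time (a new reading comes with each control period).
- manip.read_camera(name): name is "scene" or "side" or "wrist"; returns (picture, depth): 400x640x3 uint8, red, green, blue; 400x640 float32, m along the optical axis (not along the pixel's ray), 0 where there is no reading.
- manip.camera_params(name): a dict with "fov_y" (degrees; the focal length in pixels is half the picture's height over the tangent of half this angle, whatever the lens; pixels are square), "cx", "cy" (the principal point, pixels), "R" (3x3) and "t" (3): a world point X has camera coordinates R X + t. Camera axes: x right, y down, z forward; pixel columns grow to the right and rows downward; lengths in m; the calibration is good to about 2 mm. A picture is of the moment at which its call begins: read the wrist's pose just before it. camera_params takes no time and is no camera call; for the wrist camera it gives the pose at the moment of the call.
- manip.sign_off(): hands the job in, once; it reports no verdict.
The state is a dict: "time_s": time; "joint_positions": joint angles; "joint_velocities": joint speeds; "tau": joint torques, N m; "eef_pos": TCP position; "tool_rot": TCP orientation; "wrist_force": force on the tool from outside, world axes, zero at the start; "wrist_torque": the same for the moment, N m; "opening": finger opening in m.
Only numpy, scipy, OpenCV 4.12 (cv2) and the standard library are available. Lean on these libraries where they do the work, as an engineer would, in place of code of your own. Each camera call takes 0.05 s, during which the arm holds its last target. There are 200 camera calls.

## Working session

There is one attempt and no reset: what is moved stays moved. The work goes in short steps, Python scripts to look and compute and a tool call to move; the robot and the scene stay as the last step left them, time stands still between calls to the robot, and variables do not carry over. Pictures are saved under pics/ and viewed, about 8 in all and at most 12, crops included, and the job is handed in when it is done.

Besides the shell and the picture viewer there is one more tool, called after "Request:" as a command line: name --pt "numbers of a row" for each row, then --argument value for the rest. step_arm: Moves the arm, as the interface text tells. Its arguments: {"type":"object","properties":{"targets":{"type":"array","items":{"type":"array","items":{"type":"number"}}},"grip_force":{"type":"number"}},"required":["targets"]}

```bash
mkdir -p pics; cat > h.py <<'E'
import numpy as np, cv2
from plant import manip
def cam(n):
    p=manip.camera_params(n); im,d=manip.read_camera(n); return im,d,p
def world(u,v,d,p):
    f=200/np.tan(np.radians(p["fov_y"])/2); u,v,d=map(np.asarray,(u,v,d))
    c=np.stack([(u-p["cx"])/f*d,(v-p["cy"])/f*d,d],-1)
    return (c-np.asarray(p["t"]))@np.asarray(p["R"])
E
python3 - <<'E'
from h import *
for n in("scene","side"):
    im,d,p=cam(n); cv2.imwrite(f"pics/{n}0.png",im[:,:,::-1]); np.savez(f"{n}0.npz",im=im,d=d,**p)
    hsv=cv2.cvtColor(im,cv2.COLOR_RGB2HSV); m=(hsv[...,0]>6)&(hsv[...,0]<17)&(hsv[...,1]>180)&(d>0)
    nn,l,s,c=cv2.connectedComponentsWithStats(m.astype(np.uint8))
    for i in range(1,nn):
        if s[i,4]>25:
            v,u=np.where(l==i); X=world(u,v,d[v,u],p); print(n,s[i],np.median(X,0).round(3),X.min(0).round(3),X.max(0).round(3))
s=manip.sense(); print(s["time_s"],s["eef_pos"],s["tool_rot"],s["opening"])
E
```

```text
scene [299 290   9  13  33] [0.739 0.257 0.07 ] [0.736 0.235 0.05 ] [0.742 0.274 0.096]
side [332 148   8   9  27] [0.587 0.22  0.101] [0.574 0.197 0.098] [0.594 0.248 0.106]
side [304 150  26   6  51] [0.518 0.209 0.111] [0.484 0.194 0.1  ] [0.564 0.22  0.119]
side [369 156  11   5  38] [0.71  0.206 0.085] [0.693 0.201 0.078] [0.728 0.212 0.095]
0.1 [0.17003049 0.60093746 0.24098426] [[-4.04703830e-04  2.72315597e-01  9.62207905e-01]
 [-1.31964493e-03  9.62207000e-01 -2.72315896e-01]
 [-9.99999047e-01 -1.37998007e-03 -3.00489629e-05]] 0.087967253417859
```

View pics/scene0.png

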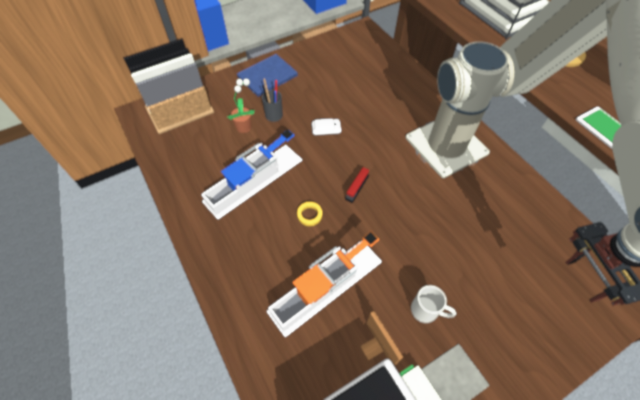

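View pics/side0.png

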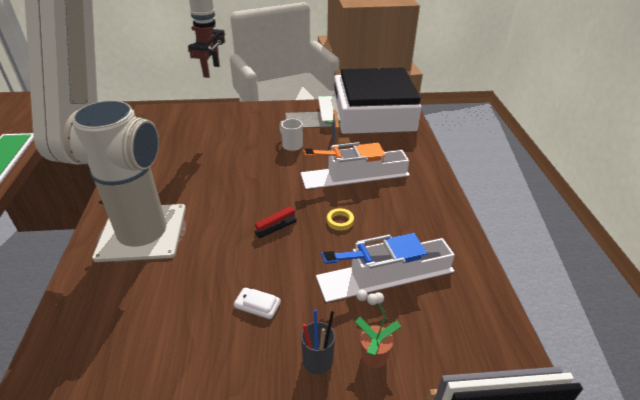

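The scene view shows the orange dispenser with its pad at about (373,239) and lid at (313,285). In the side view the pad is at (310,152) and the lid at (370,152). The mug and photo frame stand near the pad.

```bash
python3 - <<'E'
from h import *
for n in("scene","side"):
    z=np.load(n+"0.npz"); im,d=z["im"],z["d"]; p=z
    hsv=cv2.cvtColor(im,cv2.COLOR_RGB2HSV); m=(hsv[...,0]>5)&(hsv[...,0]<18)&(hsv[...,1]>190)&(hsv[...,2]>180)&(d>0)
    v,u=np.where(m); X=world(u,v,d[v,u],p); k=(X[:,2]>.06)&(X[:,2]<.2)&(X[:,0]>.3)&(X[:,0]<.9)&(abs(X[:,1]-.22)<.12); X=X[k]
    c=X[:,:2].mean(0); w,V=np.linalg.eigh(np.cov((X[:,:2]-c).T)); ax=V[:,1]*np.sign(V[0,1]); s=(X[:,:2]-c)@ax
    print(n,len(X),c.round(3),ax.round(3),s.min().round(3),s.max().round(3))
    # binned
    for a in np.arange(s.min(),s.max(),.02):
        q=X[(s>=a)&(s<a+.02)]
        if len(q): print("  ",len(q),q.mean(0).round(3))
    for nm,pts in {"scene":{"pad":[(373,239),(371,238),(375,240),(373,237)],"mug":[(428,298),(420,300)],"frame":[(382,338),(372,318),(398,355)]},"side":{"pad":[(309,152),(307,152),(311,152)],"mug":[(291,125),(291,140)],"frame":[(334,130)]}}[n].items():
        for (uu,vv) in pts: print(nm,world(uu,vv,d[vv,uu],p).round(3),im[vv,uu])
E
```

```text
<stdin>:6: RuntimeWarning: Mean of empty slice.
  ret = um.true_divide(
  avg = a.mean(axis, **keepdims_kw)
<stdin>:6: RuntimeWarning: Degrees of freedom <= 0 for slice
  c *= np.true_divide(1, fact)
  c *= np.true_divide(1, fact)
Traceback (most recent call last):
ValueError: zero-size array to reduction operation minimum which has no identity
```

```bash
python3 - <<'E'
from h import *
for n in("scene","side"):
    z=np.load(n+"0.npz"); im,d=z["im"],z["d"]; p=z
    hsv=cv2.cvtColor(im,cv2.COLOR_RGB2HSV)
    for nm,pts in {"scene":{"lid":[(313,285)],"lev":[(358,252)],"pad":[(373,239),(371,238),(375,240),(373,237)],"mug":[(428,298),(420,300)],"frame":[(382,338),(372,318),(398,355)],"blue":[(240,172)]},"side":{"lid":[(370,152)],"lev":[(325,153)],"pad":[(309,152),(307,152),(311,152)],"mug":[(291,125),(291,140)],"frame":[(334,130)],"blue":[(405,248)]}}[n].items():
        for (uu,vv) in pts: print(n,nm,world(uu,vv,d[vv,uu],p).round(3),d[vv,uu],hsv[vv,uu])
E
```

```text
scene lid [0.703 0.247 0.095] 1.0710244 [ 14 176 249]
scene lev [0.549 0.23  0.105] 1.1130517 [ 13 115 250]
scene pad [0.494 0.222 0.118] 1.1203249 [10 31 49]
scene pad [0.498 0.217 0.118] 1.1212529 [60  6 43]
scene pad [0.491 0.228 0.117] 1.119454 [ 11 171 173]
scene pad [0.492 0.218 0.12 ] 1.1209873 [20 32 48]
scene mug [0.422 0.419 0.006] 1.1448991 [ 39  10 174]
scene mug [0.444 0.411 0.003] 1.1453767 [ 38   9 217]
scene frame [0.615 0.45  0.062] 1.0308833 [ 15 134 124]
scene frame [0.615 0.399 0.087] 1.0327603 [ 15 134 137]
scene frame [0.615 0.507 0.102] 0.97102726 [ 15 136 201]
scene blue [ 0.716 -0.197  0.094] 1.2719384 [109 190 231]
side lid [0.699 0.226 0.096] 1.4896563 [ 14 169 250]
side lev [0.551 0.211 0.109] 1.4596683 [ 11 180 230]
side pad [0.499 0.205 0.119] 1.4440747 [15 13 39]
side pad [0.493 0.206 0.119] 1.4444227 [15 13 38]
side pad [0.506 0.213 0.113] 1.4544262 [ 0 14 36]
side mug [0.449 0.476 0.06 ] 1.6851649 [ 11  16 124]
side mug [0.446 0.394 0.047] 1.6310954 [ 11  17 122]
side frame [0.604 0.437 0.056] 1.6698767 [105  78  72]
side blue [ 0.718 -0.209  0.092] 1.1619086 [110 163 234]
```

Request:
step_arm --pt "0 -23 35 -2 0 0 1" --pt "0 -46 69 -4 0 0 1" --pt "0 -70 104 -6 0 0 1" --pt "0 -93 139 -8 0 0 1" --pt "0 -117 173 -10 0 0 1" --grip_force 20

```text
time_s: 0.52
eef_pos: [0.3048, 0.4403, 0.2409]
tool_rot: [[-0.001, 0.099, 0.995], [-0.002, 0.995, -0.099], [-1.0, -0.002, -0.0]]
wrist_force: [0.1, -0.2, 0.4]
opening: 0.058
```

```bash
cat > go.py <<'E'
from h import *
import sys
s=manip.sense(); R=np.array(s["tool_rot"]); t=np.array([float(a) for a in sys.argv[1:4]])
z=R[:,2]; print(s["time_s"],np.round(s["eef_pos"],4),"shift mm",(R.T@(t-s["eef_pos"])*1000).round(1),"zang",np.degrees(np.arctan2(z[1],z[0])).round(2),"F",np.round(s["wrist_force"],2),s["opening"],"xaxis",R[:,0].round(4))
E
python3 go.py .494 .217 .215
python3 - <<'E'
from h import *
for n in("scene","side"):
    z=np.load(n+"0.npz"); im,d=z["im"],z["d"]; p=z
    hsv=cv2.cvtColor(im,cv2.COLOR_RGB2HSV); m=(hsv[...,0]>8)&(hsv[...,0]<18)&(hsv[...,1]>110)&(hsv[...,2]>215)&(d>0)
    v,u=np.where(m); X=world(u,v,d[v,u],p); k=(X[:,2]>.06)&(X[:,2]<.2)&(X[:,0]>.3)&(X[:,0]<.9)&(abs(X[:,1]-.22)<.12); X=X[k]
    for lo,hi in((.5,.53),(.53,.56),(.56,.6),(.6,.64),(.64,.67),(.67,.7),(.7,.73),(.73,.77)):
        q=X[(X[:,0]>=lo)&(X[:,0]<hi)]
        if len(q): print(n,len(q),q.mean(0).round(3),q[:,1].min().round(3),q[:,1].max().round(3))
E
```

```text
0.5167 [0.3048 0.4403 0.2409] shift mm [  26.2 -203.5  210.4] zang -5.66 F [ 0.12 -0.18  0.41] 0.05798987103643459 xaxis [-5.0e-04 -1.7e-03 -1.0e+00]
scene 47 [0.52  0.22  0.112] 0.209 0.233
scene 61 [0.545 0.222 0.108] 0.211 0.231
scene 160 [0.585 0.228 0.103] 0.199 0.259
scene 5 [0.601 0.208 0.1  ] 0.203 0.214
scene 72 [0.666 0.245 0.094] 0.199 0.274
scene 307 [0.685 0.242 0.094] 0.201 0.281
scene 322 [0.715 0.246 0.094] 0.206 0.284
scene 142 [0.736 0.243 0.092] 0.21 0.284
side 15 [0.522 0.22  0.111] 0.21 0.231
side 25 [0.546 0.22  0.107] 0.211 0.232
side 57 [0.584 0.227 0.103] 0.201 0.26
side 30 [0.665 0.246 0.093] 0.211 0.275
side 111 [0.686 0.243 0.093] 0.202 0.282
side 112 [0.715 0.245 0.093] 0.204 0.286
side 48 [0.736 0.241 0.093] 0.208 0.283
```

Request:
step_arm --pt "0 -24 25 -2 0 0 1" --pt "0 -50 52 -4 0 0 1" --pt "0 -78 80 -6 0 0 1" --pt "0 -106 108 -8 0 0 1" --pt "0 -133 136 -10 0 0 1"

```text
time_s: 0.93
eef_pos: [0.4276, 0.2927, 0.2409]
tool_rot: [[-0.001, -0.078, 0.997], [-0.002, 0.997, 0.077], [-1.0, -0.002, -0.001]]
wrist_force: [1.0, 0.7, 0.7]
opening: 0.0247
```

```bash
python3 go.py .494 .217 .215
```

```text
0.9333 [0.4276 0.2927 0.2409] shift mm [ 26.  -80.6  60.3] zang 4.44 F [0.98 0.66 0.71] 0.024652175018826484 xaxis [-9.e-04 -2.e-03 -1.e+00]
```

Request:
step_arm --pt "0 -25 19 -1 0 0 1" --pt "0 -50 38 -2 0 0 1" --pt "10 -70 53 -3 0 0 1" --pt "20 -81 60 -3 0 0 1" --pt "20 -81 60 -3 0 0 1"

```text
time_s: 1.35
eef_pos: [0.4937, 0.2144, 0.2188]
tool_rot: [[-0.004, -0.126, 0.992], [-0.003, 0.992, 0.126], [-1.0, -0.003, -0.004]]
wrist_force: [-0.4, 0.6, -0.4]
opening: 0.0003
```

```bash
python3 go.py .494 .217 .14; python3 - <<'E'
from h import *
im,d,p=cam("wrist"); cv2.imwrite("pics/w1.png",im[:,:,::-1]); np.savez("w1.npz",im=im,d=d,**p)
E
```

```text
1.35 [0.4937 0.2144 0.2188] shift mm [78.8  2.8  1. ] zang 7.25 F [-0.37  0.57 -0.39] 0.0003280088740423813 xaxis [-0.0039 -0.0035 -1.    ]
```

View pics/w1.png

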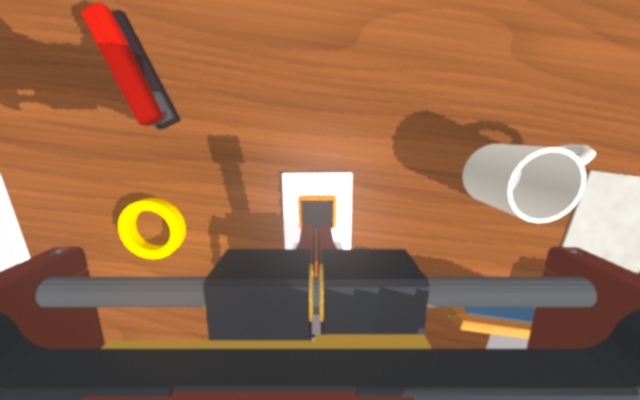

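The wrist view shows the black pad with its orange rim, columns 300–335 and rows 196–227. It lies centred under the closed fingertips at column 317.

```bash
python3 - <<'E'
from h import *
z=np.load("w1.npz"); d=z["d"]
s=manip.sense(); R=np.array(s["tool_rot"])
for u,v in((301,212),(334,212),(317,198),(317,211),(305,224),(330,224)):
    X=world(u,v,d[v,u],z); print(u,v,X.round(4),"tool mm",(R.T@(X-s["eef_pos"])*1000).round(1))
E
```

```text
301 212 [0.5001 0.2018 0.1162] tool mm [103.2 -14.3   5.8]
334 212 [0.4968 0.2319 0.1145] tool mm [104.8  16.    6.3]
317 198 [0.4852 0.2147 0.1164] tool mm [103.1   0.3  -7.4]
317 211 [0.4971 0.2162 0.1172] tool mm [102.3   0.3   4.6]
305 224 [0.5118 0.2068 0.1142] tool mm [105.2 -10.8  18. ]
330 224 [0.5088 0.2299 0.1144] tool mm [104.9  12.4  18. ]
```

Request:
step_arm --pt "18 0 6 0 0 0 1" --pt "36 0 6 0 0 0 1" --pt "54 0 6 0 0 0 1" --pt "70 0 6 0 0 0 1" --pt "76 0 6 0 0 0 1"

```text
time_s: 1.82
eef_pos: [0.4963, 0.217, 0.1415]
tool_rot: [[-0.008, -0.128, 0.992], [-0.004, 0.992, 0.128], [-1.0, -0.003, -0.008]]
wrist_force: [0.5, -1.1, -0.4]
opening: 0.0004
```

Request:
step_arm --pt "4 0 0 0 0 0 1" --pt "8 0 0 0 0 0 1" --pt "12 0 0 0 0 0 1" --pt "16 0 0 0 0 0 1" --pt "18 0 0 0 0 0 1"

```text
time_s: 2.23
eef_pos: [0.4963, 0.2173, 0.1237]
tool_rot: [[-0.007, -0.128, 0.992], [-0.003, 0.992, 0.128], [-1.0, -0.003, -0.007]]
wrist_force: [-2.1, 0.8, 3.4]
opening: 0.0004
```

Request:
step_arm --pt "4 0 0 0 0 0 1" --pt "8 0 0 0 0 0 1" --pt "12 0 0 0 0 0 1" --pt "15 0 0 0 0 0 1" --pt "16 0 0 0 0 0 1"

```text
time_s: 2.65
eef_pos: [0.4967, 0.2173, 0.1074]
tool_rot: [[-0.006, -0.128, 0.992], [-0.003, 0.992, 0.128], [-1.0, -0.002, -0.006]]
wrist_force: [-1.5, 1.0, 4.0]
opening: 0.0003
```

Request:
step_arm --pt "2 0 0 0 0 0 1" --pt "3 0 0 0 0 0 1" --pt "3 0 0 0 0 0 1" --pt "3 0 0 0 0 0 1"

```text
time_s: 2.98
eef_pos: [0.497, 0.2174, 0.1045]
tool_rot: [[-0.006, -0.128, 0.992], [-0.003, 0.992, 0.128], [-1.0, -0.002, -0.006]]
wrist_force: [0.1, 0.2, 4.3]
opening: 0.0003
```

Request:
step_arm --pt "1 0 0 0 0 0 1" --pt "2 0 0 0 0 0 1" --pt "2 0 0 0 0 0 1" --pt "2 0 0 0 0 0 1" --pt "2 0 0 0 0 0 1"

```text
time_s: 3.4
eef_pos: [0.4972, 0.2174, 0.1033]
tool_rot: [[-0.005, -0.128, 0.992], [-0.003, 0.992, 0.128], [-1.0, -0.002, -0.005]]
wrist_force: [-3.0, -1.1, 12.1]
opening: 0.0003
```

Request:
step_arm --pt "0 0 0 0 0 0 1" --pt "0 0 0 0 0 0 1" --pt "0 0 0 0 0 0 1" --pt "0 0 0 0 0 0 1" --pt "0 0 0 0 0 0 1"

```text
time_s: 3.82
eef_pos: [0.4972, 0.2174, 0.1035]
tool_rot: [[-0.005, -0.128, 0.992], [-0.003, 0.992, 0.128], [-1.0, -0.002, -0.005]]
wrist_force: [-0.6, 0.0, 7.4]
opening: 0.0001
```

```bash
cat > look.py <<'E'
from h import *
import sys
a,da,p=cam("scene"); b,db,q=cam("side")
A=cv2.resize(a[220:345,250:410][:,:,::-1],None,fx=3,fy=3); B=cv2.resize(b[110:200,290:420][:,:,::-1],(480,332))
cv2.imwrite(sys.argv[1],np.vstack([A[:,:480],B])[:700] if 0 else np.hstack([cv2.resize(A,(400,312)),cv2.resize(B,(400,312))]))
v,u=np.mgrid[0:400,0:640]
for n,im,d,c in(("scene",a,da,p),("side",b,db,q)):
    h=cv2.cvtColor(im,cv2.COLOR_RGB2HSV); X=world(u,v,d,c)
    e=np.array([.992,.127]); r=X[...,:2]-[.502,.2175]; s=r@e-.124; y=r@np.array([-.127,.992])
    o=(h[...,0]>8)&(h[...,0]<18)&(h[...,1]>110)&(h[...,2]>150)&(d>0)&(abs(s-.07)<.1)&(abs(y)<.06)&(X[...,2]>.06)
    print(n,"orange lid max z",X[o][:,2].max().round(3) if o.any() else None)
    k=(d>0)&(s>.125)&(s<.205)&(abs(y)<.03)&(X[...,2]<.1)
    dark=k&(h[...,2]<90); print(" tray px",k.sum(),"median z",np.median(X[k][:,2]).round(3),"dark",dark.sum(), "dark s,y,z", np.median(np.c_[s[dark],y[dark],X[dark][:,2]],0).round(3) if dark.any() else None, np.percentile(s[dark],[3,97]).round(3) if dark.any() else None)
print(manip.sense()["time_s"],manip.sense()["wrist_force"])
E
python3 look.py pics/l1.png
```

```text
scene orange lid max z 0.163
 tray px 616 median z 0.039 dark 181 dark s,y,z [ 0.172 -0.008  0.039] [0.15  0.194]
side orange lid max z 0.162
 tray px 274 median z 0.04 dark 12 dark s,y,z [0.16  0.004 0.041] [0.153 0.184]
3.9167 [-1.93965384  0.37698164  6.98313137]
```

View pics/l1.png

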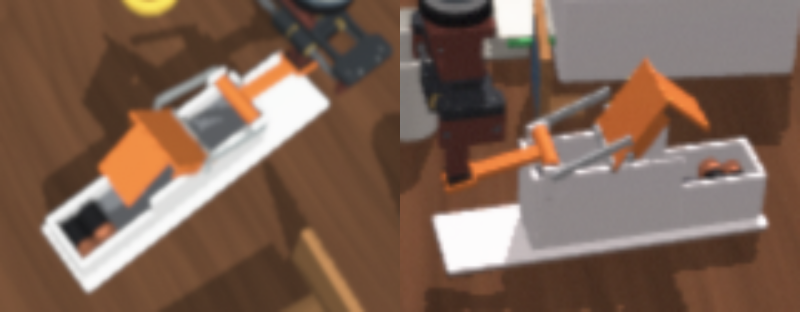

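The pictures show the lid raised in both views and both copper-banded batteries side by side at the far end of the tray, at about (95,230) and (718,168). I'll hold a bit longer, then let up slowly.

Request:
step_arm --pt "0.5 0 0 0 0 0 1" --pt "0.5 0 0 0 0 0 1" --pt "0.5 0 0 0 0 0 1" --pt "0.5 0 0 0 0 0 1" --pt "0.5 0 0 0 0 0 1"

```text
time_s: 4.33
eef_pos: [0.4972, 0.2174, 0.1034]
tool_rot: [[-0.005, -0.128, 0.992], [-0.003, 0.992, 0.128], [-1.0, -0.002, -0.005]]
wrist_force: [-1.7, -0.2, 8.8]
opening: 0.0004
```

Request:
step_arm --pt "0.5 0 0 0 0 0 1" --pt "0.5 0 0 0 0 0 1" --pt "0.5 0 0 0 0 0 1" --pt "0.5 0 0 0 0 0 1" --pt "0.5 0 0 0 0 0 1"

```text
time_s: 4.75
eef_pos: [0.4972, 0.2174, 0.1034]
tool_rot: [[-0.005, -0.128, 0.992], [-0.003, 0.992, 0.128], [-1.0, -0.002, -0.005]]
wrist_force: [-2.2, -0.3, 10.7]
opening: 0.0001
```

```bash
python3 look.py pics/l2.png
```

```text
scene orange lid max z 0.163
 tray px 624 median z 0.04 dark 180 dark s,y,z [ 0.172 -0.007  0.039] [0.149 0.194]
side orange lid max z 0.16
 tray px 290 median z 0.04 dark 12 dark s,y,z [0.159 0.002 0.044] [0.152 0.184]
4.85 [-2.15571736 -0.28516022 10.77227439]
```

Request:
step_arm --pt "-1 0 0 0 0 0 1" --pt "-2 0 0 0 0 0 1" --pt "-3 0 0 0 0 0 1" --pt "-4 0 0 0 0 0 1" --pt "-5 0 0 0 0 0 1"

```text
time_s: 5.27
eef_pos: [0.4968, 0.2173, 0.1082]
tool_rot: [[-0.006, -0.128, 0.992], [-0.003, 0.992, 0.128], [-1.0, -0.002, -0.006]]
wrist_force: [-1.8, 0.5, 4.7]
opening: 0.0005
```

Request:
step_arm --pt "-1 0 0 0 0 0 1" --pt "-2 0 0 0 0 0 1" --pt "-3 0 0 0 0 0 1" --pt "-4 0 0 0 0 0 1" --pt "-5 0 0 0 0 0 1"

```text
time_s: 5.68
eef_pos: [0.4965, 0.2173, 0.1132]
tool_rot: [[-0.006, -0.128, 0.992], [-0.003, 0.992, 0.128], [-1.0, -0.002, -0.007]]
wrist_force: [-2.1, 0.5, 3.7]
opening: 0.0002
```

Request:
step_arm --pt "-1 0 0 0 0 0 1" --pt "-2 0 0 0 0 0 1" --pt "-3 0 0 0 0 0 1" --pt "-4 0 0 0 0 0 1" --pt "-5 0 0 0 0 0 1"

```text
time_s: 6.1
eef_pos: [0.4965, 0.2173, 0.1183]
tool_rot: [[-0.006, -0.128, 0.992], [-0.003, 0.992, 0.128], [-1.0, -0.002, -0.007]]
wrist_force: [-1.0, -0.1, 3.2]
opening: 0.0003
```

Request:
step_arm --pt "-1 0 0 0 0 0 1" --pt "-2 0 0 0 0 0 1" --pt "-3 0 0 0 0 0 1" --pt "-4 0 0 0 0 0 1" --pt "-5 0 0 0 0 0 1"

```text
time_s: 6.52
eef_pos: [0.4968, 0.2173, 0.1235]
tool_rot: [[-0.006, -0.128, 0.992], [-0.003, 0.992, 0.128], [-1.0, -0.002, -0.006]]
wrist_force: [-0.9, -0.1, 2.8]
opening: 0.0004
```

Request:
step_arm --pt "-1 0 0 0 0 0 1" --pt "-2 0 0 0 0 0 1" --pt "-3 0 0 0 0 0 1" --pt "-4 0 0 0 0 0 1" --pt "-5 0 0 0 0 0 1"

```text
time_s: 6.93
eef_pos: [0.4972, 0.2174, 0.1287]
tool_rot: [[-0.005, -0.128, 0.992], [-0.003, 0.992, 0.128], [-1.0, -0.002, -0.005]]
wrist_force: [0.7, 0.9, 2.7]
opening: 0.0002
```

Request:
step_arm --pt "-0.7 0 0 0 0 0 1" --pt "-1.4 0 0 0 0 0 1" --pt "-2.1 0 0 0 0 0 1" --pt "-2.8 0 0 0 0 0 1" --pt "-3.5 0 0 0 0 0 1"

```text
time_s: 7.35
eef_pos: [0.4976, 0.2175, 0.1324]
tool_rot: [[-0.004, -0.128, 0.992], [-0.003, 0.992, 0.128], [-1.0, -0.002, -0.005]]
wrist_force: [1.0, -0.6, 1.9]
opening: 0.0003
```

Request:
step_arm --pt "-0.7 0 0 0 0 0 1" --pt "-1.4 0 0 0 0 0 1" --pt "-2.1 0 0 0 0 0 1" --pt "-2.8 0 0 0 0 0 1" --pt "-3.5 0 0 0 0 0 1"

```text
time_s: 7.77
eef_pos: [0.4978, 0.2176, 0.136]
tool_rot: [[-0.004, -0.128, 0.992], [-0.003, 0.992, 0.128], [-1.0, -0.002, -0.004]]
wrist_force: [1.4, 0.5, 1.9]
opening: 0.0003
```

Request:
step_arm --pt "-0.7 0 0 0 0 0 1" --pt "-1.4 0 0 0 0 0 1" --pt "-2.1 0 0 0 0 0 1" --pt "-2.8 0 0 0 0 0 1" --pt "-3.5 0 0 0 0 0 1"

```text
time_s: 8.18
eef_pos: [0.4972, 0.2174, 0.1392]
tool_rot: [[-0.005, -0.128, 0.992], [-0.003, 0.992, 0.128], [-1.0, -0.002, -0.005]]
wrist_force: [0.8, -0.2, -0.8]
opening: 0.0009
```

Request:
step_arm --pt "-0.7 0 0 0 0 0 1" --pt "-1.4 0 0 0 0 0 1" --pt "-2.1 0 0 0 0 0 1" --pt "-2.8 0 0 0 0 0 1" --pt "-3.5 0 0 0 0 0 1"

```text
time_s: 8.6
eef_pos: [0.4972, 0.2174, 0.1428]
tool_rot: [[-0.005, -0.128, 0.992], [-0.003, 0.992, 0.128], [-1.0, -0.002, -0.005]]
wrist_force: [0.1, -0.1, 0.1]
opening: 0.0002
```

Request:
step_arm --pt "-1 0 0 0 0 0 1" --pt "-4 0 0 0 0 0 1" --pt "-15 0 0 0 0 0 1" --pt "-30 0 0 0 0 0 1" --pt "-50 0 0 0 0 0 1"

```text
time_s: 9.02
eef_pos: [0.4968, 0.2173, 0.1931]
tool_rot: [[-0.007, -0.128, 0.992], [-0.004, 0.992, 0.128], [-1.0, -0.003, -0.007]]
wrist_force: [-0.4, 0.5, 0.3]
opening: 0.0004
```

Request:
step_arm --pt "-20 0 0 0 0 0 1" --pt "-40 0 0 0 0 0 1" --pt "-50 0 0 0 0 0 1" --pt "-50 0 0 0 0 0 1" --pt "-50 0 0 0 0 0 1"

```text
time_s: 9.43
eef_pos: [0.4973, 0.2175, 0.2435]
tool_rot: [[-0.006, -0.128, 0.992], [-0.003, 0.992, 0.128], [-1.0, -0.003, -0.006]]
wrist_force: [0.3, -0.1, -0.6]
opening: 0.0005
```

```bash
python3 look.py pics/l3.png
```

```text
scene orange lid max z 0.106
 tray px 620 median z 0.04 dark 180 dark s,y,z [ 0.172 -0.007  0.039] [0.15  0.194]
side orange lid max z 0.104
 tray px 261 median z 0.041 dark 13 dark s,y,z [0.161 0.003 0.041] [0.152 0.184]
9.5333 [0.1075132  0.15483841 1.15005266]
```

View pics/l3.png

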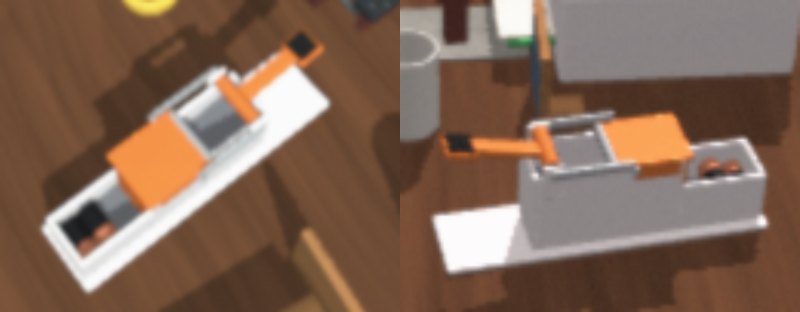

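The lid is shut (158,160), the lever is up, both batteries are in the tray (95,230), and the gripper is clear.

```bash
python3 -c "
from plant import manip
print(manip.sign_off())"
```

```text
the job is handed in; nothing more can be done
None
```

The job is done and handed in. I pressed the orange lever down to its stop with the closed fingertips, with wrist force rising from about 4 N to 7–12 N there. I held it about 1.5 s, then let it up over about 3 s at roughly 10 mm/s and backed straight up.

**While holding:** the pictures showed the lid raised and both batteries at the far end of the catch tray. They had not moved between two looks about 1 s apart.

**After letting up:** the lid looked shut and the lever up. The batteries were unchanged in the tray, and the gripper was clear with near-zero wrist force. The lid should have closed at about 0.3–0.4 rad/s, worked out from the let-up speed; I had no direct reading of the joint.

**Measurements that differ from the given figures:**
- The raised lid measured about 163 mm high, against 175 mm nominal. The resistance felt at the stop points to full travel, but the lid angle was not measured directly.
- After closing, the highest orange point measured 104–106 mm, against 94 mm for the shut lid. That is probably the lever's cross-piece falling inside the measured area; the lid itself looked seated.

**Not checked:** I did not measure the bystanders or the blue dispenser again afterwards. The arm stayed well above everything except the orange pad throughout.

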